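# Thread the guide rod through the swing-arm stand and hold it

## Robot

A 6-joint arm with a two-finger parallel gripper is mounted at the origin on a cart in front of the work surface, level with it; the furniture and walls round the work are solid. World frame = base frame: x ahead of the robot, y to its left, z up, the work surface at z = 0. Lengths are in mm, angles in rad, forces in N, time in s.
With the tool pointing down it reaches from about 350 to 875 mm from the base axis. Payload 4.2 kg.
Tool frame: the origin (TCP) lies midway between the tips of the shut fingers; the grasp point (between the pads) lies 19 mm behind it; z points along the fingers, y is the line along which they close (so a half turn about z gives the same grasp; the last joint's range is limited). The gripper opens to 85 mm and grips with 20 to 120 N. Pads are 22 mm wide; open, the fingers measure 114 mm over their backs; the gripper's body (76 mm by 85 mm) begins 54 mm behind the grasp point. The pads swing forward as they close: fully open they stand 13 mm farther back than shut.
Start: joints at [1.442, 0.385, 0.008, 0, -1.194, -0.259], TCP at [236.312, 578.581, 231.312] pointing down, gripper open.
Joint ranges: [-3.14, 3.14], [-1.21, 2.06], [-1.07, 1.41], [-3.16, 2.05], [-2.99, -0.16], [-3.1, 3.1]. Speed limits (rad/s): [2.79, 2.79, 3.14, 3.14, 3.14, 3.14].

## Interface

Orientations are given as a unit quaternion [x, y, z, w].
In Python, from bench import * gives the robot as it stands.
- The arm moves only by the tool drive_tool, never from a script. Its argument "plan" is a list that holds one entry, the list of rows, each a list of 5 numbers: the closure, from -1 (fully open) to 1 (shut), then the shift along the world's x, y, z in mm, then the turn about the world's z in degrees. A call has 1 to 20 rows; each row shifts and turns the commanded pose from where the row before left it; what a row does not reach is not made up. A row lasts 1/12 s, in which the tool goes at most 41.7 mm and 7.16 degrees, less where a joint would pass 70% of its speed; a pose out of reach is approached as far as the arm can. A call is refused whole if a number of a shift passes 41.7 or a number of a turn 7.16, either way. A call with a gripper value outside its range is refused whole. The fingers move at their own pace and stop on an object; the grip force is fixed at half the most. Time passes only in rows, so rows that do not move let the fingers close. It gives the time, the measured TCP pose, the force, the opening and the grip force at its end, in the units of the state.
- read_state(): the state, without advancing time (a new reading comes with each control period).
- get_image(name): name is "scene" or "side" or "wrist"; returns (picture, depth): 400x640x3 uint8, red, green, blue; 400x640 float32, mm along the optical axis (not along the pixel's ray), 0 where there is no reading.
- camera_model(name): a dict with "fx", "fy", "cx", "cy" (pixels), "R" (3x3) and "t" (3): a world point X has camera coordinates R X + t; the wrist camera has in their place "mount" (4x4, takes a point from camera to tool coordinates, whose origin is the TCP and whose axes are the flange's). Camera axes: x right, y down, z forward; pixel columns grow to the right and rows downward; lengths in mm; the calibration is good to about 2 mm. A picture is of the moment at which its call begins: read the wrist's pose just before it. camera_model takes no time and is no camera call.
- job_done(): hands the job in; it is judged then, once.
The state is a dict: "clock": time; "joints": joint angles; "joint_vel": joint speeds; "joint_efforts": joint torques, N m; "position": TCP position; "ee_rot": TCP orientation; "contact_force": force on the tool from outside, world axes, zero at the start; "wrist_torque": the same for the moment, N m; "gripper_width": finger opening in mm; "grasp_force": force on a finger pad.
Only numpy, scipy, OpenCV 4.12 (cv2) and the standard library are available. Lean on these libraries where they do the work, as an engineer would, in place of code of your own. Each camera call takes 0.05 s, during which the arm holds its last target. There are 200 camera calls.

## Task

On the small rod stand, swing the upper guide arm in against its stop so that its guide lies over the lower one. Then take the longer of the two rods out of the storage block by its head and thread it from above through the upper guide and on through the lower one, and finish while still holding it there by the head, upright and still, its foot showing below the lower guide but clear of the base plate, so that a colleague can tighten the screws. Leave the shorter rod and the other things on the worktop where they are.

Things in the scene. Friction and masses are not known exactly. Their poses are not given: they have to be found in the camera images.
- guide_stand: fixed grey rod stand, 130 mm high in all; base plate 150 x 90 x 10 mm. Origin under the plate's centre, z up. At x = +45 mm a round column 18 mm wide carries the fixed lower guide at x = -35 mm (block 36 x 36 mm, 40 to 52 mm above the worktop, on a bar from the column) and above it the swing arm
- lower_guide (a point): centre of the mouth of the lower guide's flared brass bush, 60 mm above the worktop. Vertical bore 15 mm wide, flaring over its top 8 mm to a mouth 28 mm wide inside, 36 mm outside; the guide's underside is 20 mm below this point, 30 mm above the base plate's top
- swing_arm (a joint): angle of the upper arm about the column's vertical axis: 0 = home at its stop, upper guide right above the lower one, arm pointing along the stand's -x; positive = swung out anticlockwise seen from above, over the stand's -y side (starts 0.6 to 1.1, limit 1.4). Push it clockwise to close; about 1 N at the tab; it stays where it is left
- swing_hinge (a point): point on the swing arm's hinge axis (column axis), 128 mm above the worktop
- upper_guide (a point): centre of the mouth of the swing arm's flared brass bush, 80 mm from the hinge axis, 130 mm above the worktop; bush as the lower one (bore 15 mm, mouth 28 mm inside, 36 mm outside, 20 mm high) in a block 36 x 36 mm whose underside is 20 mm below this point; a black thumbscrew sticks out 17 mm on the side away from the pushed one
- swing_tab (a point): top of the plain tab at the swing arm's free end, 115 mm from the hinge axis, 128 mm above the worktop; it stands free from 98 to 130 mm from the axis, is 14 mm wide and 18 mm high, with nothing above it; it can be pushed from the side or pinched from above
- rod_block: fixed grey block 50 x 130 x 50 mm, origin at the centre of its underside; two blind holes 12 mm wide and 40 mm deep in its top at y = -40 and +40 mm of its own frame, a rod standing upright in each (which is which varies)
- long_rod: the longer steel rod, 120 g: round shank 10 mm in diameter and 135 mm long with a chamfered foot, then a dark grooved cylindrical head 18 mm in diameter and 36 mm tall. Origin at the centre of the foot's end face, z along the rod to the head; starts with the foot 10 mm above the worktop (top of the head at 181 mm)
- long_rod_head (a point): centre of the long rod's head, 153 mm above its foot along the rod
- short_rod: the shorter rod, the same but with a shank of 75 mm (top of its head at 121 mm above the worktop): leave it standing
- label_tape: bystander: roll of tape lying flat, 70 mm across, 19 mm high, origin under its centre
- small_beaker: bystander: small glass beaker, 46 x 49 x 58 mm, origin under its centre
- microplate: bystander: white microplate, 86 x 128 x 14 mm, origin under its centre
- pipette: bystander: pipette lying flat, 52 x 265 x 24 mm, origin under its centre
- spatula: bystander: spatula lying flat, 8 x 166 x 10 mm, origin under its centre
Things that resemble listed ones, but are neither listed nor needed, are in the scene too. What is shaped like the long_rod but green, orange or pink is not meant.

How it is judged:
By the outcome, as a careful person would: the job done as asked, in the order asked, and still so for the second after the job is handed in, while the arm keeps its last pose, push and grip.
It also fails if it takes over 72 s, if anything falls off the work surface, if the arm or the gripper's body presses on something with over 40 N, if the wrist force passes 120 N, or if a joint passes its speed limit or range.

## Working session

There is one attempt and no reset: what is moved stays moved. The work goes in short steps, Python scripts to look and compute and a tool call to move; the robot and the scene stay as the last step left them, time stands still between calls to the robot, and variables do not carry over. Pictures are saved under pics/ and viewed, at most 11 in all, crops included, and the job is handed in when it is done.

Besides the shell and the picture viewer there is one more tool, called after ">>>" by a JSON object that holds its "name" and its "arguments", one argument or row to a line. drive_tool: Moves the arm, as the interface text tells. Its arguments: {"type":"object","properties":{"plan":{"type":"array"}},"required":["plan"]}

```bash
mkdir -p pics; ls; python3 - <<'E'
from bench import *
import cv2,numpy as np
s=read_state();print(s)
for n in("scene","side"):
    im,d=get_image(n);np.savez(f"{n}0.npz",im=im,d=d)
    cv2.imwrite(f"pics/{n}0.png",im[:,:,::-1]);c=camera_model(n);print(n,c)
E
```

```text
pics
{'clock': 0.0, 'joints': array([ 1.44161687e+00,  3.85583609e-01,  6.58162854e-03, -4.98650139e-04,
       -1.19395617e+00, -2.58598553e-01]), 'joint_vel': array([-7.30195901e-04, -9.90859660e-04,  1.09214613e-03, -6.32557231e-05,
       -1.60071487e-03,  3.96965449e-04]), 'joint_efforts': array([-1.36048733e-03, -3.92286301e+01,  1.88397181e+01,  4.18610215e+00,
       -4.68559083e-03, -6.92123393e-06]), 'position': array([236.09443839, 578.05511446, 230.18798758]), 'ee_rot': array([ 9.81244008e-01, -1.92766630e-01, -1.61349738e-04,  1.09363248e-03]), 'contact_force': array([-0.39443453,  0.05207678,  0.18339866]), 'wrist_torque': array([-0.05301209, -0.00388643,  0.01988313]), 'grasp_force': 0.0, 'gripper_width': 85.44895299702746}
scene {'fx': 381.0020425608818, 'fy': 381.0020425608818, 'cx': 315.7646926502364, 'cy': 197.1813508458279, 'R': array([[-0.65810081, -0.75273675,  0.01705047],
       [-0.42917195,  0.35641645, -0.82992696],
       [ 0.61863945, -0.55349319, -0.55761145]]), 't': array([252.94739048, 330.48386699, 718.1297909 ])}
side {'fx': 436.6331593370488, 'fy': 436.6331593370488, 'cx': 321.69737910953654, 'cy': 199.8600681202445, 'R': array([[-0.99986673, -0.00982637,  0.01303727],
       [-0.01590368,  0.40586273, -0.91379566],
       [ 0.00368795, -0.91388122, -0.40596492]]), 't': array([ 471.55817977,  133.52398405, 1033.89143862])}
```

View pics/scene0.png

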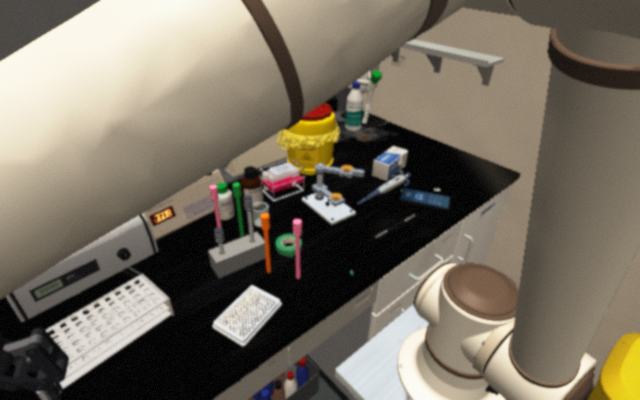

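View pics/side0.png

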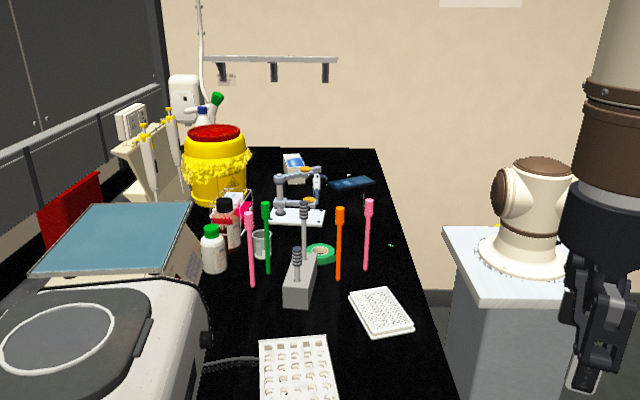

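The scene view shows the grey long rod at about (248,215), the short rod at (220,237), the block at (237,255), and the stand at (330,190) with its arm swung out to (350,170). In the side view the long rod head is at (304,211), the short at (297,258), and the stand at (298,195). Lookalikes are pink at (249,215) and (369,207), green at (266,208) and orange at (340,215), all in side pixels. I choose the grey steel rod and will check it in a crop.

```bash
cat > h.py <<'E'
from bench import *
import cv2,numpy as np
def ray(n,uv):
    c=camera_model(n);d=np.array([(uv[0]-c["cx"])/c["fx"],(uv[1]-c["cy"])/c["fy"],1.])
    R=c["R"];return -R.T@c["t"],R.T@d
def plane(n,uv,z):
    o,d=ray(n,uv);return o+d*(z-o[2])/d[2]
def tri(a,b):
    o1,d1=ray("scene",a);o2,d2=ray("side",b)
    s,t=np.linalg.lstsq(np.c_[d1,-d2],o2-o1,rcond=None)[0]
    p,q=o1+s*d1,o2+t*d2;return (p+q)/2,np.linalg.norm(p-q)
def proj(n,X):
    c=camera_model(n);p=c["R"]@np.asarray(X,float)+c["t"];return c["fx"]*p[0]/p[2]+c["cx"],c["fy"]*p[1]/p[2]+c["cy"]
def crop(im,u0,v0,u1,v1,k,f):
    cv2.imwrite(f,cv2.resize(im[v0:v1,u0:u1,::-1],None,fx=k,fy=k,interpolation=cv2.INTER_CUBIC))
E
python3 - <<'E'
from h import *
a=np.load("side0.npz")["im"];b=np.load("scene0.npz")["im"]
crop(a,235,145,385,315,3.5,"pics/c1.png");crop(b,195,150,375,285,4.2,"pics/c2.png")
E
```

```text
(no output)
```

View pics/c1.png

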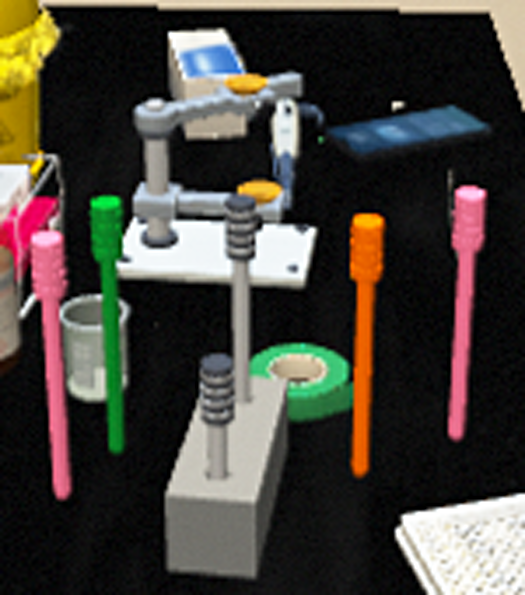

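View pics/c2.png

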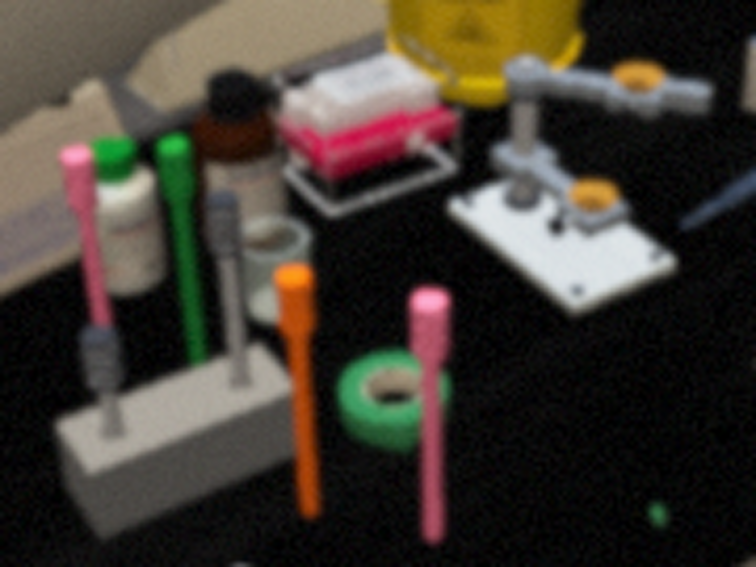

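The crops show the grey steel rod with the dark head standing in the block, with its top at side (303,202) and scene (248,197). The stand arm is swung out towards the robot side. Its hinge is at side (279,176) and its upper bush at side (306,169).

```bash
python3 - <<'E'
from h import *
np.set_printoptions(precision=1,suppress=True)
S=lambda x,y:((x+.5)/3.5-.5+235,(y+.5)/3.5-.5+145)
C=lambda x,y:((x+.5)/4.2-.5+195,(y+.5)/4.2-.5+150)
P=dict(longtop=((222,198),(240,202)),longbase=((240,383),(242,400)),shorttop=((101,333),(216,361)),orange=((295,272),(368,219)),orangefoot=((311,515),(360,472)),pinkR=((431,297),(470,191)),pinkRfoot=((433,538),(456,436)),pinkL=((78,154),(47,237)),green=((175,143),(107,201)),greenfoot=((197,360),(117,450)),
hinge=((527,65),(156,108)),upper=((639,73),(248,84)),lower=((596,192),(259,190)),tabend=((708,92),(298,80)),
bk1=((58,428),(165,492)),bk2=((262,345),(228,375)),bk3=((295,385),(288,384)),bk4=((95,473),(258,502)),
pl1=((448,208),(120,262)),pl2=((575,305),(303,275)),pl3=((674,262),(318,228)))
for k,(a,b) in P.items(): p,e=tri(C(*a),S(*b));print(k,p,round(e,1))
def mask(im,box):
    u0,v0,u1,v1=box;h=cv2.cvtColor(im,cv2.COLOR_RGB2HSV)[v0:v1,u0:u1]
    m=cv2.inRange(h,(8,120,120),(28,255,255));n,l,st,ce=cv2.connectedComponentsWithStats(m)
    return [(st[i].tolist(),ce[i]+[u0,v0]) for i in range(1,n) if st[i][4]>8]
for n,bx in(("scene",(325,160,362,205)),("side",(295,160,325,205))):
    im=np.load(n+"0.npz")["im"];print(n,mask(im,bx))
E
```

```text
longtop [510.2 102.9 178.5] 2.0
longbase [509.4 103.7  47.5] 1.4
shorttop [519.4 180.4 118.9] 1.0
orange [437.3 105.8 170.7] 2.4
orangefoot [436.4 107.1  -1.6] 0.9
pinkR [375.5  64.6 170.6] 1.8
pinkRfoot [374.6  66.   -0.2] 0.7
pinkL [615.1 134.6 169.3] 1.1
green [588.3  85.9 170. ] 1.7
greenfoot [589.4  88.3   2.8] 6.5
hinge [ 588.8 -193.   122.7] 3.1
upper [ 521.2 -235.5  129.1] 5.6
lower [ 510.3 -188.9   57.7] 3.2
tabend [ 481.9 -263.5  122.2] 4.0
bk1 [545.5 203.1  47.6] 3.0
bk2 [520.3  80.4  53.9] 7.0
bk3 [483.   82.6  48.8] 5.7
bk4 [496.  207.2  47.7] 2.0
pl1 [ 612.8 -140.5   15. ] 2.1
pl2 [ 474.2 -137.9    8.4] 0.8
pl3 [ 463.5 -223.1    9.1] 1.7
scene [([0, 0, 8, 6, 43], array([328.3, 162.3])), ([16, 5, 12, 6, 57], array([346.7, 167.4])), ([6, 33, 11, 7, 60], array([336.1, 195.8]))]
side [([4, 6, 12, 6, 51], array([305. , 168.4])), ([8, 37, 13, 6, 54], array([309.2, 199.1]))]
```

>>> {"name": "drive_tool", "arguments": {
  "plan": [
    [[-1,17.5,-32,6,1.6],[-1,17.5,-32,6,1.6],[-1,17.5,-32,6,1.6],[-1,17.5,-32,6,1.6],[-1,17.5,-32,6,1.6],[-1,17.5,-32,6,1.6],[-1,17.5,-32,6,1.6],[-1,17.5,-32,6,1.6],[-1,17.5,-32,6,1.6],[-1,17.5,-32,6,1.6],[-1,17.5,-32,6,1.6],[-1,17.5,-32,6,1.6],[-1,17.5,-32,6,1.6],[-1,17.5,-32,6,1.4],[-1,0,0,0,0],[-1,0,0,0,0],[-1,0,0,0,0]]
  ]
}}

```text
clock: 1.52
position: [481.0, 130.4, 314.8]
ee_rot: [1.0, -0.001, -0.001, 0.0]
contact_force: [-0.7, 0.0, -0.1]
gripper_width: 85.2
grasp_force: 0.0
```

```bash
python3 - <<'E'
from h import *
s=read_state();print(s["position"],s["ee_rot"],s["joints"])
im,d=get_image("wrist");np.savez("w1.npz",im=im,d=d,p=s["position"],q=s["ee_rot"]);print(camera_model("wrist"))
cv2.imwrite("pics/w1.png",im[:,:,::-1])
E
```

```text
[481.00719108 130.38740628 314.76931082] [ 9.99999632e-01 -6.60135216e-04 -5.46083014e-04  5.21440467e-05] [ 5.90794230e-01  1.15308234e-01 -1.46555575e-01 -5.40682565e-04
 -1.30989734e+00  9.78821547e-01]
{'fx': 356.505674755921, 'fy': 356.505674755921, 'cx': 319.2046382754418, 'cy': 197.70702033038086, 'mount': array([[-1.21844781e-03, -9.65724922e-01, -2.59564810e-01,
         6.46565068e+01],
       [ 9.99999193e-01, -1.27018031e-03,  3.15834276e-05,
        -3.81402936e-01],
       [-3.60195012e-04, -2.59564562e-01,  9.65725690e-01,
        -1.42047943e+02],
       [ 0.00000000e+00,  0.00000000e+00,  0.00000000e+00,
         1.00000000e+00]])}
```

View pics/w1.png

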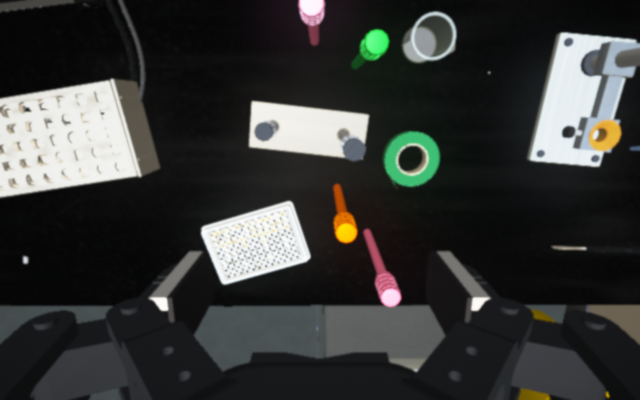

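The wrist view shows the long rod's dark cap at (354,149), the short one's at (265,131), the block, the lookalikes and the stand's lower bush at (604,135).

```bash
cat >> h.py <<'E'
from scipy.spatial.transform import Rotation as Ro
W=camera_model("wrist")
def wray(p,q,uv):
    R=Ro.from_quat(q).as_matrix();M=W["mount"]
    d=np.array([(uv[0]-W["cx"])/W["fx"],(uv[1]-W["cy"])/W["fy"],1.])
    return p+R@M[:3,3],R@(M[:3,:3]@d)
def wplane(p,q,uv,z):
    o,d=wray(p,q,uv);return o+d*(z-o[2])/d[2]
def meet(rays):
    A=0;b=0
    for o,d in rays:
        d=d/np.linalg.norm(d);P=np.eye(3)-np.outer(d,d);A=A+P;b=b+P@o
    x=np.linalg.solve(A,b);return x,[np.linalg.norm(np.cross(x-o,d/np.linalg.norm(d))) for o,d in rays]
def brass(im,box):
    u0,v0,u1,v1=box;h=cv2.cvtColor(im,cv2.COLOR_RGB2HSV)[v0:v1,u0:u1]
    m=cv2.inRange(h,(8,120,100),(28,255,255));out=[]
    for c in cv2.findContours(m,cv2.RETR_EXTERNAL,cv2.CHAIN_APPROX_NONE)[0]:
        if cv2.contourArea(c)>20: e=cv2.fitEllipse(cv2.convexHull(c));out.append((np.array(e[0])+[u0,v0],e[1],cv2.contourArea(c)))
    return out
E
python3 - <<'E'
from h import *
np.set_printoptions(precision=1,suppress=True)
f=np.load("w1.npz");p,q,im=f["p"],f["q"],f["im"]
b=brass(im,(560,90,640,180));print(b)
for x in b: print("lower",wplane(p,q,x[0],60))
print("long",wplane(p,q,(354,149),181),"short",wplane(p,q,(265,130.5),121))
r=[wray(p,q,(354,149)),ray("side",((240.5)/3.5-.5+235,202.5/3.5-.5+145)),ray("scene",(222.5/4.2-.5+195,198.5/4.2-.5+150))]
print(meet(r))
for c in((248,148),(251,101),(369,113),(365,160)): print("blk",wplane(p,q,c,50))
E
```

```text
[(array([605.1, 135. ]), (27.83615493774414, 34.07172393798828), 699.0)]
lower [ 509.4 -184.2   60. ]
long [510.3 103.8 181. ] short [519.9 180.9 121. ]
(array([510. , 103.3, 178.7]), [np.float64(0.23112625681686977), np.float64(0.9748861231978003), np.float64(1.1030459464070508)])
blk [494.9 211.7  50. ]
blk [546.5 205.6  50. ]
blk [533.3  75.2  50. ]
blk [480.8  78.1  50. ]
```

>>> {"name": "drive_tool", "arguments": {
  "plan": [
    [[1,3,-35.5,-1,2.5],[1,3,-35.5,-1,2.5],[1,3,-35.5,-1,2.5],[1,3,-35.5,-1,2.5],[1,3,-35.5,-1,2.5],[1,3,-35.5,-1,2.5],[1,3,-35.5,-1,2.5],[1,3,-35.5,-1,2.5],[1,3,-35.5,-1,2.5],[1,3,-35.5,-1,2.5],[1,3,-35.5,-1,2.5],[1,3,-35.5,-1,2.5],[1,0,0,0,1],[1,0,0,0,1],[1,0,0,0,0],[1,0,0,0,0]]
  ]
}}

```text
clock: 2.9
position: [517.6, -293.8, 303.4]
ee_rot: [0.961, 0.276, 0.0, -0.0]
contact_force: [-0.2, 0.8, -0.4]
gripper_width: 0.2
grasp_force: 0.0
```

```bash
python3 - <<'E'
from h import *
np.set_printoptions(precision=2,suppress=True)
s=read_state();p,q=s["position"],s["ee_rot"];print(p,q,s["joints"],s["gripper_width"])
im,d=get_image("wrist");np.savez("w2.npz",im=im,d=d,p=p,q=q)
cv2.imwrite("pics/w2.png",im[:,:,::-1])
for x in brass(im,(0,0,640,300)): print(x,wplane(p,q,x[0],130),wplane(p,q,x[0],60))
E
```

```text
[ 517.65 -293.82  303.39] [ 0.96  0.28  0.   -0.  ] [-0.24  0.29  0.05 -0.   -1.33  2.38] 0.19861126484480104
(array([266.11, 136.75]), (36.555240631103516, 38.3720703125), 1063.0) [ 522.61 -234.89  130.  ] [ 511.58 -229.62   60.  ]
(array([227.8 , 114.82]), (29.896997451782227, 32.034019470214844), 716.5) [ 521.35 -197.57  130.  ] [ 510.04 -184.01   60.  ]
(array([516.38, -16.22]), (121.6615982055664, 221.00848388671875), 6483.5) [ 731.06 -342.85  130.  ] [ 766.29 -361.53   60.  ]
```

View pics/w2.png

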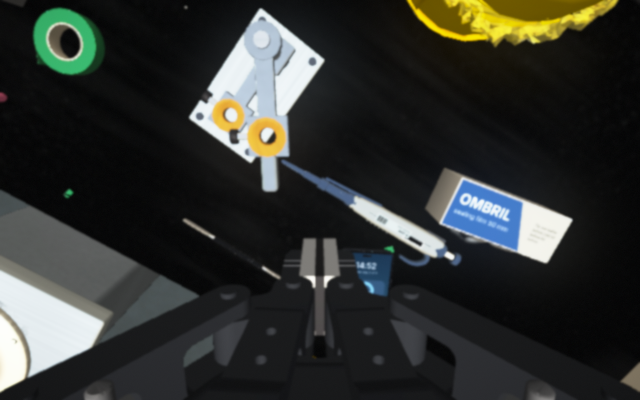

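The wrist view shows the hinge at (262,39), the upper bush at (266,137), the lower bush at (228,115), the tab end at (270,190) and the pipette below at (300,170).

```bash
python3 - <<'E'
from h import *
np.set_printoptions(precision=1,suppress=True)
f=np.load("w1.npz");g=np.load("w2.npz");p,q=g["p"],g["q"]
print("lower",meet([wray(f["p"],f["q"],(605.1,135)),wray(p,q,(227.8,114.8))]))
sd=lambda x,y:ray("side",((x+.5)/3.5-.5+235,(y+.5)/3.5-.5+145))
print("upper",meet([wray(p,q,(266.1,136.75)),ray("side",(305,168.4)),ray("scene",(346.7,167.4))]))
print("hinge",meet([wray(p,q,(262.5,38.5)),sd(156,106)]),wplane(p,q,(262.5,38.5),132))
for c in((262,190),(277,190)): print("tab",wplane(p,q,c,128))
for c in((427,205),(445,168),(572,215),(545,262),(284,160),(330,185)): print("box/pip",wplane(p,q,c,60),wplane(p,q,c,15))
for u,v in((228,96),(243,112)): pass
E
```

```text
lower (array([ 509.8, -183.9,   59.6]), [np.float64(0.1867967318134582), np.float64(0.1867967318132942)])
upper (array([ 522. , -235.2,  128.8]), [np.float64(0.5821410671101203), np.float64(1.6584869801422901), np.float64(1.7767990625756367)])
hinge (array([ 589.3, -191.5,  123.4]), [np.float64(1.20608703494379), np.float64(1.2060870349436974)]) [ 590.  -193.2  132. ]
tab [ 478.3 -255.6  128. ]
tab [ 485.6 -267.2  128. ]
box/pip [ 541.6 -421.    60. ] [ 538. -440.   15.]
box/pip [ 586.  -412.5   60. ] [ 587.7 -430.5   15. ]
box/pip [ 619.3 -567.5   60. ] [ 624.8 -603.6   15. ]
box/pip [ 558.9 -580.4   60. ] [ 557.3 -618.    15. ]
box/pip [ 500.2 -258.6   60. ] [ 491.7 -258.6   15. ]
box/pip [ 503.2 -316.    60. ] [ 495.1 -322.7   15. ]
```

>>> {"name": "drive_tool", "arguments": {
  "plan": [
    [[1,0,0,-28,0],[1,0,0,-28,0],[1,0,0,-28,0],[1,0,0,-28,0],[1,0,0,-28,0],[1,0,0,-28,0],[1,0,0,-27,0],[1,-4.5,7.1,0,0],[1,-4.5,7.1,0,0],[1,-4.6,7.1,0,0],[1,-4.2,5,0,-3.2],[1,-4.2,5,0,-3.2],[1,-3.6,5.5,0,-3.2],[1,-3.6,5.5,0,-3.2],[1,-3,5.9,0,-3.2],[1,-3,5.9,0,-3.2],[1,-2.3,6.1,0,-3.2],[1,-2.3,6.1,0,-3.2],[1,0,0,0,0]]
  ]
}}

```text
clock: 4.53
position: [478.1, -228.0, 111.1]
ee_rot: [0.998, 0.056, 0.002, 0.001]
contact_force: [-0.3, 0.3, -0.3]
gripper_width: 0.0
grasp_force: 0.0
```

>>> {"name": "drive_tool", "arguments": {
  "plan": [
    [[1,-1.6,6.3,0,-3.2],[1,-1.6,6.4,0,-3.2],[1,-0.9,6.4,0,-3.2],[1,-0.9,6.4,0,-3.2],[1,0,0,0,0]]
  ]
}}

```text
clock: 4.95
position: [473.3, -202.9, 110.3]
ee_rot: [0.998, -0.055, 0.002, 0.0]
contact_force: [-1.1, 0.1, -0.3]
gripper_width: 0.1
grasp_force: 0.0
```

```bash
python3 - <<'E'
from h import *
np.set_printoptions(precision=1,suppress=True)
s=read_state();print(s["position"],s["contact_force"])
for n in("side","scene"):
    im,_=get_image(n);np.savez(n+"1.npz",im=im)
    print(n,[ (x[0],x[2]) for x in brass(im,(295,150,375,210))],proj(n,(509.8,-184,130)))
E
```

```text
[ 473.3 -202.9  110.3] [-1.1  0.1 -0.3]
side [(array([339.6, 208.1]), 25.0), (array([308.8, 199. ]), 42.5), (array([308.7, 175. ]), 48.5)] (np.float64(308.5466200543939), np.float64(174.04635892100208))
scene [(array([336.4, 195.7]), 49.0), (array([337.2, 174.7]), 50.5), (array([312.6, 158. ]), 669.5)] (np.float64(336.61589337335033), np.float64(175.03558204864754))
```

>>> {"name": "drive_tool", "arguments": {
  "plan": [
    [[1,0.1,1,0,0],[1,0.1,1,0,0],[1,0.1,1,0,0],[1,0.1,1,0,0],[1,0,0,0,0],[1,0,0,0,0]]
  ]
}}

```text
clock: 5.55
position: [473.1, -201.4, 108.8]
ee_rot: [0.998, -0.056, 0.0, 0.001]
contact_force: [-0.9, -8.0, -0.1]
gripper_width: -0.2
grasp_force: 4.0
```

>>> {"name": "drive_tool", "arguments": {
  "plan": [
    [[1,-1,-12,0,0],[1,-1,-12,0,0],[1,0,0,20,1.6],[1,0,5,35,1.6],[1,0,5,35,1.6],[1,0,5,35,1.6],[-1,0,5,35,0],[-1,0,10,35,0],[-1,0,10,15,0],[-1,0,0,0,0],[-1,0,0,0,0],[-1,0,0,0,0]]
  ]
}}

```text
clock: 6.55
position: [470.2, -183.9, 316.9]
ee_rot: [1.0, -0.0, -0.001, -0.001]
contact_force: [-0.3, -1.0, -0.7]
gripper_width: 72.5
grasp_force: 0.0
```

```bash
python3 - <<'E'
from h import *
np.set_printoptions(precision=2,suppress=True)
s=read_state();p,q=s["position"],s["ee_rot"];print(p,q,s["contact_force"])
im,d=get_image("wrist");np.savez("w3.npz",im=im,d=d,p=p,q=q)
for x in brass(im,(0,0,640,300)): print(x,wplane(p,q,x[0],130),wplane(p,q,x[0],60))
# inner hole of the brass rings
h=cv2.cvtColor(im,cv2.COLOR_RGB2HSV);m=cv2.inRange(h,(8,120,100),(28,255,255))
cs,hi=cv2.findContours(m,cv2.RETR_CCOMP,cv2.CHAIN_APPROX_NONE)
for c,k in zip(cs,hi[0]):
    if k[3]>=0 and cv2.contourArea(c)>30: print("hole",cv2.fitEllipse(c),cv2.contourArea(c))
cv2.imwrite("pics/w3.png",im[:,:,::-1])
for n in("side","scene"):
    im,_=get_image(n);np.savez(n+"2.npz",im=im)
    print(n,[ (x[0],x[2]) for x in brass(im,(295,150,375,210))])
E
```

```text
[ 470.2  -183.85  316.89] [ 1. -0. -0. -0.] [-0.27 -0.98 -0.7 ]
(array([ 15.82, 206.11]), (22.113475799560547, 178.9994354248047), 1037.5) [438.12 108.7  130.  ] [417.45 170.95  60.  ]
(array([319.78, 130.02]), (35.209205627441406, 36.097679138183594), 956.0) [ 509.69 -183.92  130.  ] [ 504.26 -183.97   60.  ]
hole ((319.75726318359375, 125.85877227783203), (12.296674728393555, 15.679871559143066), 87.47445678710938) 149.5
side [(array([339.55, 208.14]), 25.0), (array([308.81, 199.04]), 42.5), (array([308.66, 174.97]), 48.5)]
scene [(array([336.41, 195.59]), 50.0), (array([337.25, 174.7 ]), 51.0), (array([313.02, 157.38]), 673.5)]
```

View pics/w3.png

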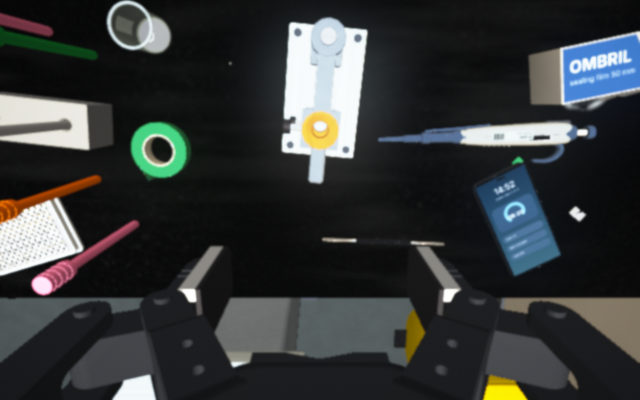

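The wrist view shows the arm closed: the upper bush, at (320,130), lies over the base and coincides with the lower guide's measured position, (509.8,-184).

>>> {"name": "drive_tool", "arguments": {
  "plan": [
    [[-1,4.5,32,0,0],[-1,4.5,32,0,0],[-1,4.5,32,0,0],[-1,4.5,32,0,0],[-1,4.5,32,0,0],[-1,4.5,32,0,0],[-1,4.5,32,0,0],[-1,4.5,32,0,0],[-1,4,32,0,0],[-1,0,0,-20,0],[-1,0,0,-20,0],[-1,0,0,-20,0],[-1,0,0,-20,0],[-1,0,0,-20,0],[-1,0,0,-10,0],[-1,0,0,0,0],[-1,0,0,0,0]]
  ]
}}

```text
clock: 8.12
position: [511.1, 104.1, 208.0]
ee_rot: [1.0, -0.0, -0.0, 0.001]
contact_force: [-1.4, 0.6, 0.5]
gripper_width: 85.6
grasp_force: 0.0
```

```bash
python3 - <<'E'
from h import *
np.set_printoptions(precision=2,suppress=True)
s=read_state();p,q=s["position"],s["ee_rot"];print(p,q,s["contact_force"])
im,d=get_image("wrist");np.savez("w4.npz",im=im,d=d,p=p,q=q)
cv2.imwrite("pics/w4.png",im[:,:,::-1])
R=Ro.from_quat(q).as_matrix();M=W["mount"]
X=np.array([510.3,103.8,181]);c=M[:3,:3].T@(R.T@(X-p)-M[:3,3]);print("expect px",W["fx"]*c[0]/c[2]+W["cx"],W["fy"]*c[1]/c[2]+W["cy"])
E
```

```text
[511.11 104.1  208.04] [ 1. -0. -0.  0.] [-1.44  0.6   0.47]
expect px 320.5310225396684 235.88597319105057
```

View pics/w4.png

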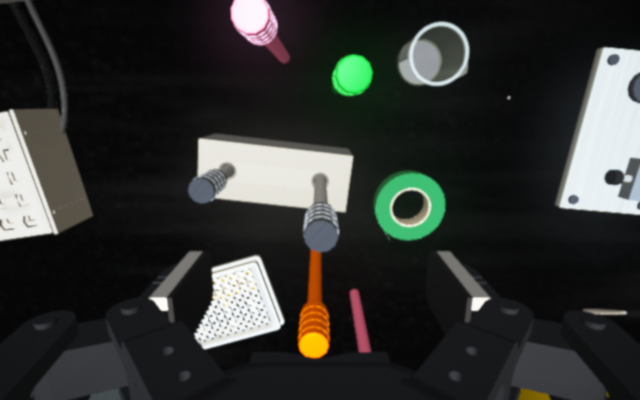

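The wrist view shows the long rod's cap at (321,236), as predicted and centred between the fingers, with the short rod well outside at (205,188).

>>> {"name": "drive_tool", "arguments": {
  "plan": [
    [[-1,-0.8,0,-16,0],[-1,0,0,-16,0],[-1,0,0,-16,0],[-1,0,0,-16,0],[-1,0,0,0,0],[-1,0,0,0,0],[1,0,0,0,0],[1,0,0,0,0],[1,0,0,0,0],[1,0,0,0,0],[1,0,0,0,0],[1,0,0,0,0],[1,0,0,0,0],[1,0,0,0,0],[1,0,0,0,0]]
  ]
}}

```text
clock: 9.42
position: [510.4, 104.3, 144.8]
ee_rot: [1.0, -0.0, 0.0, 0.0]
contact_force: [-0.0, -0.6, 4.1]
gripper_width: 16.5
grasp_force: 58.4
```

>>> {"name": "drive_tool", "arguments": {
  "plan": [
    [[1,0,0,3,0],[1,0,0,6,0],[1,0,0,10,0],[1,0,0,14,0],[1,0,0,18,0],[1,0,0,20,0],[1,0,0,20,0],[1,0,0,20,0],[1,0,0,20,0],[1,0,0,15,0],[1,0,0,8,0],[1,0,0,0,0],[1,0,0,0,0]]
  ]
}}

```text
clock: 10.5
position: [509.7, 104.4, 298.0]
ee_rot: [1.0, -0.0, -0.0, -0.0]
contact_force: [0.4, -0.1, -0.5]
gripper_width: 16.2
grasp_force: 58.5
```

```bash
python3 - <<'E'
from h import *
s=read_state();print(s["position"],s["contact_force"],s["wrist_torque"],s["gripper_width"])
im,_=get_image("side");a=im
b,_=get_image("scene")
A=cv2.resize(a[90:290,230:400,::-1],None,fx=2.9,fy=2.9,interpolation=cv2.INTER_CUBIC);B=cv2.resize(b[90:290,180:280,::-1],None,fx=2.9,fy=2.9,interpolation=cv2.INTER_CUBIC)
cv2.imwrite("pics/lift.png",np.hstack([A,B]))
E
```

```text
[509.66083542 104.42815108 298.03112315] [ 0.44333492 -0.05915897 -0.47527875] [-0.03479616  0.03434349 -0.05944609] 16.206794212850543
```

View pics/lift.png

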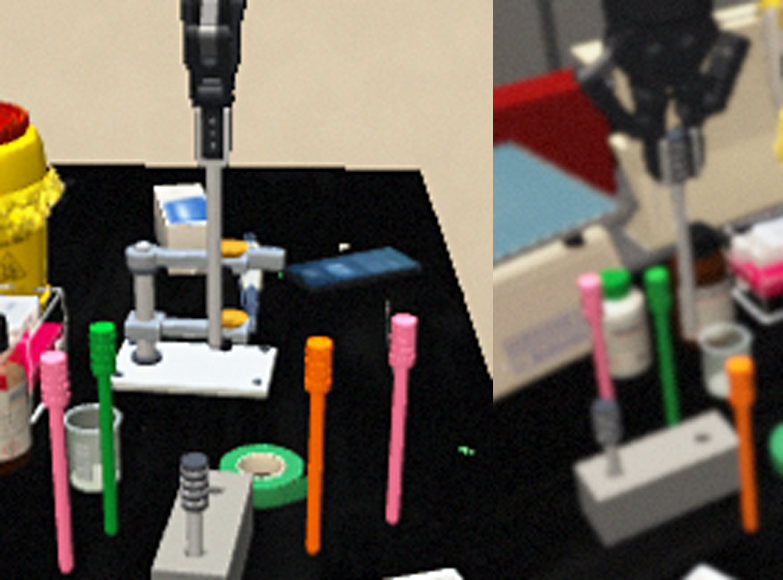

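The crops show the rod held upright by its head with its foot clear of everything. The foot is at side (304.5,209.7) and scene (248.3,205.5), and the short rod is still in the block.

>>> {"name": "drive_tool", "arguments": {
  "plan": [
    [[1,0,-15,0,0],[1,0,-25,0,0],[1,0,-32,0,0],[1,0,-32,0,0],[1,0,-32,0,0],[1,0,-32,0,0],[1,0,-32,0,0],[1,0,-32,0,0],[1,0,-25,0,0],[1,0,-18,0,0],[1,0,-13,0,0],[1,0,0,0,0],[1,0,0,0,0],[1,0,0,0,0]]
  ]
}}

```text
clock: 11.77
position: [509.8, -183.2, 297.4]
ee_rot: [1.0, -0.0, -0.001, -0.0]
contact_force: [0.7, -0.1, -1.3]
gripper_width: 16.4
grasp_force: 58.7
```

```bash
python3 - <<'E'
from h import *
np.set_printoptions(precision=2,suppress=True)
print("earlier foot",tri((248.3,205.5),(304.5,209.7)))
s=read_state();p,q=s["position"],s["ee_rot"];print(p,q,s["contact_force"],s["gripper_width"])
a,_=get_image("side");b,_=get_image("scene");w,dw=get_image("wrist");np.savez("ins.npz",a=a,b=b,w=w,p=p,q=q)
print("side",[ (x[0],x[2]) for x in brass(a,(295,150,330,210))],"scene",[(x[0],x[2]) for x in brass(b,(325,165,350,205))])
L=cv2.resize(a[100:215,270:350,::-1],None,fx=5,fy=5,interpolation=cv2.INTER_CUBIC);Rr=cv2.resize(b[100:215,300:375,::-1],None,fx=5,fy=5,interpolation=cv2.INTER_CUBIC)
cv2.imwrite("pics/ins.png",np.hstack([L,Rr]))
for n in("side","scene"):print(n,"foot if upright",proj(n,(p[0],p[1],p[2]+19-153)),"head",proj(n,(p[0],p[1],p[2])))
E
```

```text
earlier foot (array([506.33, 104.91, 160.46]), np.float64(3.785580602901457))
[ 509.8  -183.23  297.42] [ 1. -0. -0. -0.] [ 0.68 -0.12 -1.29] 16.437685826587593
side [(array([308.73, 199.11]), 49.0), (array([308.66, 174.97]), 49.5)] scene [(array([336.41, 195.59]), 50.0), (array([337.19, 174.69]), 52.0)]
side foot if upright (np.float64(308.5450188882642), np.float64(162.11299215076394)) head (np.float64(308.5887300049096), np.float64(110.82467355892088))
scene foot if upright (np.float64(336.9924474592509), np.float64(164.60656457196455)) head (np.float64(339.5274539700795), np.float64(118.3719017392507))
```

View pics/ins.png

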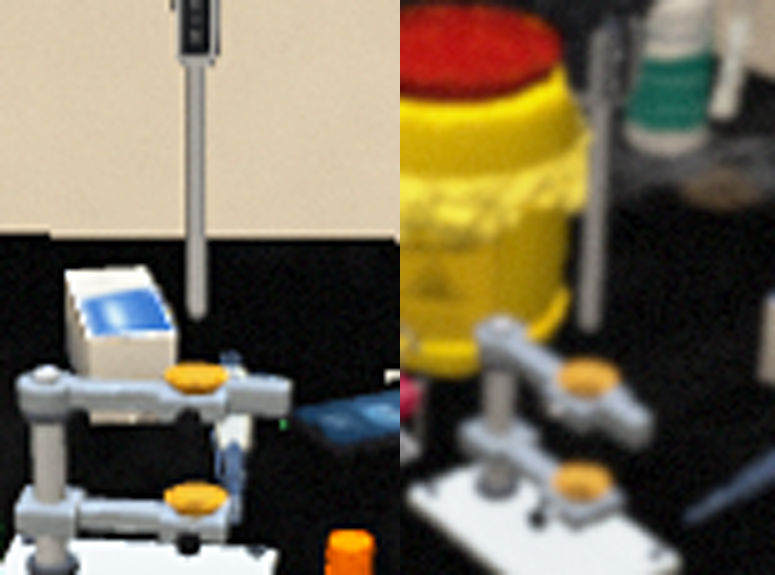

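The crops show the rod's foot above the bush axis in both views: side foot column 309 against bush 308.7, scene foot 337.6 against 337.2.

>>> {"name": "drive_tool", "arguments": {
  "plan": [
    [[1,0,0,-8,0],[1,0,0,-8,0],[1,0,0,-6,0],[1,0,0,-4,0],[1,0,0,-4,0],[1,0,0,-3,0],[1,0,0,-3,0],[1,0,0,-3,0],[1,0,0,-3,0],[1,0,0,-3,0],[1,0,0,0,0],[1,0,0,0,0]]
  ]
}}

```text
clock: 12.92
position: [510.1, -183.6, 253.2]
ee_rot: [1.0, -0.0, -0.0, 0.0]
contact_force: [0.3, 0.4, -1.2]
gripper_width: 16.5
grasp_force: 58.7
```

>>> {"name": "drive_tool", "arguments": {
  "plan": [
    [[1,0,0,-3,0],[1,0,0,-4,0],[1,0,0,-5,0],[1,0,0,-6,0],[1,0,0,-6,0],[1,0,0,-6,0],[1,0,0,-6,0],[1,0,0,-6,0],[1,0,0,-6,0],[1,0,0,-4,0],[1,0,0,-3,0],[1,0,0,0,0],[1,0,0,0,0]]
  ]
}}

```text
clock: 14.0
position: [510.2, -183.7, 198.3]
ee_rot: [1.0, -0.0, -0.0, 0.0]
contact_force: [-0.2, 0.2, -1.6]
gripper_width: 16.9
grasp_force: 58.7
```

>>> {"name": "drive_tool", "arguments": {
  "plan": [
    [[1,0,0,-3,0],[1,0,0,-3,0],[1,0,0,-3,0],[1,0,0,-3,0],[1,0,0,-3,0],[1,0,0,-4,0],[1,0,0,-4,0],[1,0,0,-4,0],[1,0,0,-4,0],[1,0,0,-4,0],[1,0,0,-3,0],[1,0,0,0,0],[1,0,0,0,0],[1,0,0,0,0],[1,0,0,0,0]]
  ]
}}

```text
clock: 15.25
position: [510.3, -183.6, 160.6]
ee_rot: [1.0, -0.0, 0.0, 0.0]
contact_force: [-0.3, -0.3, -1.1]
gripper_width: 16.5
grasp_force: 58.7
```

```bash
python3 - <<'E'
from h import *
np.set_printoptions(precision=2,suppress=True)
s=read_state();p=s["position"];print(p,s["contact_force"],s["wrist_torque"],s["gripper_width"],s["joint_vel"])
a,_=get_image("side");b,_=get_image("scene")
L=cv2.resize(a[130:230,265:345,::-1],None,fx=5,fy=5,interpolation=cv2.INTER_CUBIC);Rr=cv2.resize(b[130:230,295:370,::-1],None,fx=5,fy=5,interpolation=cv2.INTER_CUBIC)
cv2.imwrite("pics/fin.png",np.hstack([L,Rr]))
print("bush",[(x[0],x[2]) for x in brass(a,(295,150,330,210))])
for z in(40,25,10): print(z,proj("side",(p[0],p[1],z)),proj("scene",(p[0],p[1],z)))
E
```

```text
[ 510.33 -183.65  160.6 ] [-0.29 -0.35 -1.11] [-0.04  0.03  0.02] 16.5167738102608 [-0. -0. -0. -0. -0. -0.]
bush [(array([308.71, 199.17]), 23.5), (array([308.65, 174.87]), 26.5)]
40 (np.float64(308.3213090820333), np.float64(205.12646785618278)) (np.float64(334.9382340130217), np.float64(201.5673533791776))
25 (np.float64(308.3180124883195), np.float64(210.1143688849394)) (np.float64(334.708359189381), np.float64(205.76368621061192))
10 (np.float64(308.31474936486103), np.float64(215.0516278461973)) (np.float64(334.4818876727172), np.float64(209.89789214804077))
```

View pics/fin.png

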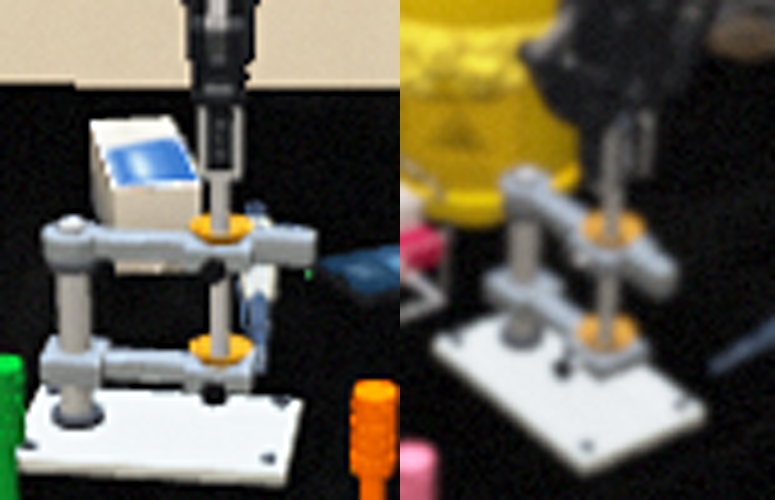

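```bash
python3 - <<'E'
from h import *
np.set_printoptions(linewidth=200)
o=np.load("side2.npz")["im"].astype(int);a,_=get_image("side");d=(a.astype(int)-o).sum(2)
print(d[202:217,300:318])
s=read_state();print(s["position"],s["contact_force"],s["clock"])
for n,f in(("scene","scene2.npz"),):
    b,_=get_image(n);dd=(b.astype(int)-np.load(f)["im"].astype(int)).sum(2);print(dd[196:212,328:344])
E
```

```text
[[ 296  292  315  319  268   44  -96  -14   -1    6    2   -1    1   -5   -2    8   -1   -6]
 [ 269  247  330  341  349  309  274  321   40   -9   -2    1    5    5   -4    5    2   -3]
 [ 190  240  281  275  310  361  382  292  -28  -21    1   -3   -3   -1   -6   -3   -1   -5]
 [ -16  137  101  193  148   79  164  102   50    5   -7   -3    7    0    8   -3   -1    6]
 [-126 -117  -44  -53    0  -81  -69    9   90   22    0    1    2    2   -7   -8  -14  -13]
 [-208 -147   69   49  120  -42 -134  -71 -118   -4    7    9    3    4    9    2  -28    3]
 [ 273  215  219  315  214  -10 -199 -178 -102   -8   50   10    3   -2   -4    1    0    0]
 [ 362  231  321  300  305 -170 -405 -234  -36   34 -323  -37    1    2    5    3    6   -1]
 [ 474  341  388  383  389  111 -196 -180 -155 -218 -174   -2    3    0   -3   -3    0   -2]
 [ 575  559  535  536  558  543  585  331  125    2  -11    2    3   -1   -1    0    3   -4]
 [ 389  375  477  494  523  498  395  419    9   -5    2    0   -1    1    0    0   -2    2]
 [ 418  354  337  343  351  405  384  534  -15   -9   -2    1   -1   -4    0 
[... 755 characters left out ...]
 -11 -10 -25  -8  -9   3 -15]
 [-11 -11 -25  -7 -10 -17  -9 -13 -15 -19 -18 -11 -11  -6  -1  -5]
 [-19  -8 -17 -12  -3  -9  -4  -2 -22  -9  -5  -7 -19 -16 -17 -18]
 [-22 -14 -16  -7 -22 -22 -10 -10  -9 -16 -13  -3 -14 -21 -16 -15]
 [-24 -22 -17  -8 -21 -25 -19 -17 -10 -14 -24 -17 -15  -3  -6 -10]
 [-15 -28 -12 -12  -8 -15 -26 -17 -10 -12  -9  -8 -12  -7 -12  -8]
 [ -9 -13 -11  -9  -7 -10 -14 -11  -4  -8 -10  -4  -9  -7  -8 -10]
 [ -6 -11 -11 -11  -6 -11 -12  -8  -7  -9  -8  -8 -12  -4  -8  -9]
 [-10  -8  -5 -10  -6  -9 -11 -11  -7  -6 -11  -5  -7  -6 -10  -9]
 [-11 -11  -9  -9  -3  -9  -8 -10 -10 -12 -13  -7 -11  -8  -7  -8]
 [-13 -14  -5  -8 -14  -8 -10  -6 -11  -9 -13  -7  -9 -11  -5 -11]]
```

```bash
python3 -c "
from bench import *
print(job_done())"
```

```text
the job is handed in; nothing more can be done
None
```

The upper guide arm is closed against its stop and the long rod is threaded through both guides. The gripper is still holding it by the head, upright and still, with its foot about 15 mm above the base plate. I handed the job in at about 15 s.

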